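Rap the last brass bush out of its stock tube

ROBOT

A 6-joint arm with a two-finger parallel gripper is mounted at the origin on the work surface. World frame = base frame: x ahead of the robot, y to its left, z up, the work surface at z = 0. Lengths are in m, angles in rad, forces in N, time in s.
With the tool pointing down it reaches from about 0.35 to 0.8 m from the base axis. Payload 7.3 kg.
Tool frame: the origin (TCP) lies on the centre line of the jaws, within the pads' length; the fingertips stand 11 mm ahead of it and the grasp point (between the pads) lies 8 mm behind it; z points along the fingers, y is the line along which they close (so a half turn about z gives the same grasp; the last joint's range is limited). The gripper opens to 85 mm and grips with 20 to 120 N. Pads are 22 mm wide; open, the fingers measure 114 mm over their backs; the gripper's body (76 mm by 85 mm) begins 54 mm behind the grasp point. The pads swing forward as they close: fully open they stand 13 mm farther back than shut.
Start: joints at [1.066, 0.342, 1.524, -0, 1.275, -0.146], TCP at [0.184, 0.492, 0.222] pointing down, gripper open.
Joint ranges: [-2.53, 2.53], [-0.77, 2.02], [0.04, 2.7], [-1, 4.14], [0.28, 2.66], [-3.11, 3.11]. Speed limits (rad/s): [2.57, 2.57, 3.14, 3.14, 3.14, 3.14].

INTERFACE

Orientations are given as a unit quaternion [w, x, y, z].
In Python, from plant import movep, line_to, goto_joints, command_gripper, wait, solve_ik, get_obs, read_camera, get_calibration, IKError, sign_off gives the robot as it stands. Calls block until the motion is done:
- movep(position, orientation): joint-space move of the TCP to a pose.
- line_to(position, rotation=None, speed=0.15, max_force=None): straight line of the TCP; rotation=None keeps the orientation; speed is the mean speed in m/s. With max_force (N) it stops when the force on the tool has changed by that much, and returns True; else False.
- goto_joints(angles): joint-space move.
- command_gripper(opening, strength=None): finger opening in m; strength is the grip in N (None keeps the last); returns when the fingers have stopped.
- wait(seconds).
- solve_ik(position, orientation): joint angles nearest the present ones, or None.
- get_obs(): the state.
- read_camera(name): name is "scene" or "side" or "wrist"; returns the picture (420x560x3 uint8, red, green, blue); there is no depth.
- get_calibration(name): a dict with "vfov" (degrees; the focal length in pixels is half the picture's height over the tangent of half this angle, whatever the lens; pixels are square), "cx", "cy" (the principal point, pixels), "pose" (4x4, takes a point from camera to world coordinates). Camera axes: x right, y down, z forward; pixel columns grow to the right and rows downward; lengths in m; the calibration is good to about 2 mm. A picture is of the moment at which its call begins: read the wrist's pose just before it. get_calibration takes no time and is no camera call; for the wrist camera it gives the pose at the moment of the call.
A pose or a line that the arm cannot do raises IKError and nothing moves.
- sign_off(): hands the job in; it is judged then, once.
The state is a dict: "time": time; "joint_positions": joint angles; "dq": joint speeds; "tau": joint torques, N m; "tool_pos": TCP position; "orientation": TCP orientation; "force": force on the tool from outside, world axes, zero at the start; "torque": the same for the moment, N m; "opening": finger opening in m; "grip_force": force on a finger pad.
Only numpy, scipy, OpenCV 4.12 (cv2) and the standard library are available. Lean on these libraries where they do the work, as an engineer would, in place of code of your own. Each camera call takes 0.05 s, during which the arm holds its last target. There are 200 camera calls.

TASK

The last brass bush is wedged inside the blue stock tube, which stands mouth down on the bench. Pick up the blue tube as it stands, rap its mouth smartly on the dark steel block while holding it until the bush drops out onto the block, then lift the tube off, leaving the bush on the block, and stand the empty tube mouth down in the middle of the green tray.

Things in the scene. Friction and masses are not known exactly. Their poses are not given: they have to be found in the camera images.
- blue_tube: Blue stock tube, open at both ends, mouth down: 85 mm tall, 42 mm across, 50 mm collar over the lowest 10 mm; 0.15 kg. Origin: centre of its mouth (lower end); z up. Grip firmly from above, any way round, 55-80 mm up; a rap may push it some mm up in the fingers. 3 springy pips inside hold the bush when lifted at up to 0.2 m/s; striking the block at 0.3 m/s frees it. The like white tube is empty.
- bush: Brass spool-shaped spacer bush, 30 mm long, 0.11 kg: 32 mm across at both ends (5 mm each), 24 mm across the neck between, which the pips grip. Starts inside the blue tube, lower end 17 mm above the mouth; seen down the tube as a brass disc. Once freed it falls inside the tube and stays standing when the tube is lifted straight up. Origin: centre of its lower end; z up its axis.
- block: Fixed dark steel knocking block, 130 x 130 mm and 20 mm high, hard flat top. Origin: centre of its underside, at bench height; z up.
- tray: Fixed green plastic tray, 140 x 140 mm, rim 14 mm high, wall 4 mm, floor 4 mm above the bench. Empty. Origin: centre of its underside; z up.
Not all that is in view belongs to the job. There is more than one size of the blue_tube; the job needs the larger.

How it is judged:
By the outcome, as a careful person would: the job done as asked, in the order asked, and still so for the second after the job is handed in, with the robot touching nothing.
It also fails if it takes over 45 s, if anything falls off the work surface, if the arm or the gripper's body presses on something with over 40 N, if the wrist force passes 120 N, or if a joint passes its speed limit or range.

## Working session

There is one attempt and no reset: what is moved stays moved. The work goes in short steps, each a Python script; the robot and the scene stay as the last script left them, time stands still between calls to the robot, and variables do not carry over. Pictures are saved under pics/ and viewed, at most 10 in all, crops included, and the job is handed in when it is done.

```bash
mkdir -p pics; python3 - <<'E'
from plant import *
import cv2,numpy as np
for n in("scene","side"):
    im=read_camera(n); cv2.imwrite(f"pics/{n}0.png",im[...,::-1]); c=get_calibration(n); print(n,c["vfov"],c["cx"],c["cy"],np.round(c["pose"],3).tolist(), [k for k in c])
print(get_obs()["time"],get_obs()["orientation"])
E
```

```text
scene 45.51184163361552 279.740474945212 214.11785261150283 [[0.818, 0.481, -0.315, 0.833], [0.575, -0.678, 0.458, -0.454], [0.006, -0.556, -0.831, 0.903], [0.0, 0.0, 0.0, 1.0]] ['vfov', 'cx', 'cy', 'pose']
side 53.53082338113351 282.3372620608167 207.38013107942518 [[0.905, -0.286, 0.316, 0.272], [-0.426, -0.62, 0.659, -0.519], [0.008, -0.731, -0.682, 0.612], [0.0, 0.0, 0.0, 1.0]] ['vfov', 'cx', 'cy', 'pose']
0.1 [-2.11550090e-04  1.78440929e-01  9.83950398e-01 -6.35424778e-04]
```

View pics/scene0.png

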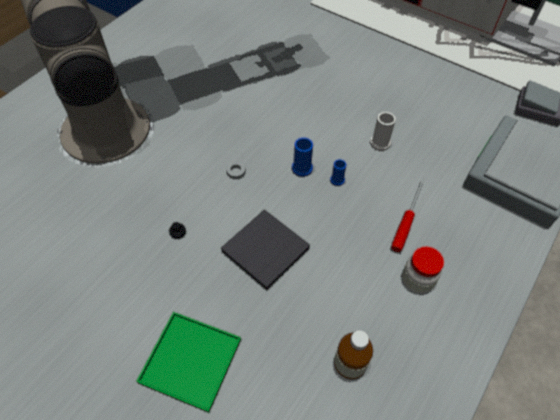

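View pics/side0.png

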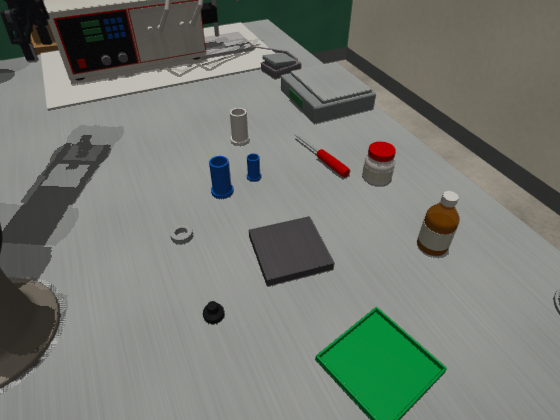

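Candidates in the scene view are the large blue tube (303,157), the small blue tube (339,172) and the white tube (383,130). By the description it is the large blue one. The block is at (265,248) and the tray at (190,361).

```bash
cat > h.py <<'E'
from plant import *
import cv2,numpy as np
def ray(c,uv):
    f=210/np.tan(np.radians(c["vfov"]/2)); P=np.array(c["pose"])
    return P[:3,3],P[:3,:3]@np.array([(uv[0]-c["cx"])/f,(uv[1]-c["cy"])/f,1])
def plane(c,uv,z):
    o,d=ray(c,uv); return o+d*(z-o[2])/d[2]
def tri(r1,r2):
    A=np.array([r1[1],-r2[1]]).T; s=np.linalg.lstsq(A,r2[0]-r1[0],rcond=None)[0]
    a,b=r1[0]+s[0]*r1[1],r2[0]+s[1]*r2[1]; return (a+b)/2,np.linalg.norm(a-b)
def blobs(m,amin=100):
    cs=cv2.findContours(m.astype(np.uint8),cv2.RETR_EXTERNAL,cv2.CHAIN_APPROX_NONE)[0]
    return sorted([c[:,0] for c in cs if cv2.contourArea(c)>amin],key=lambda c:-cv2.contourArea(c))
def masks(im):
    h=cv2.cvtColor(im,cv2.COLOR_RGB2HSV); H,S,V=h[...,0],h[...,1],h[...,2]
    return dict(blue=(H>105)&(H<130)&(S>150)&(V>40),green=(H>50)&(H<75)&(S>150),dark=(V<85)&(S<90))
def cen(c):
    m=cv2.moments(c); return np.array([m["m10"],m["m01"]])/m["m00"]
E
python3 - <<'E'
from h import *
np.set_printoptions(precision=4,suppress=True)
R={}
boxes={"scene":(200,80,330,330),"side":(180,120,345,300)}
for n in("scene","side"):
    im=read_camera(n);c=get_calibration(n);m=masks(im)
    b=[x for x in blobs(m["blue"],60) if 130<cen(x)[1]<210][:2]
    R[n]=[ray(c,cen(x)) for x in b]
    print(n,[ (cen(x),cv2.contourArea(x),plane(c,cen(x),.0425)) for x in b])
    for k,z in(("green",.014),("dark",.02)):
        mm=m[k].copy()
        if k=="dark":
            z0=np.zeros_like(mm); z0[205:295,215:340]=1; mm&=z0
        x=blobs(mm)[0]; q=cv2.approxPolyDP(cv2.convexHull(x),6,True)[:,0]
        w=np.array([plane(c,p,z) for p in q]); print(k,q.tolist(),w.tolist(),"mean",w.mean(0), "sides",np.linalg.norm(w-np.roll(w,1,0),axis=1))
for i in(0,1): print(tri(R["scene"][i],R["side"][i]))
im=cv2.imread("pics/scene0.png")[120:200,270:410]; cv2.imwrite("pics/crop.png",cv2.resize(im,None,fx=5,fy=5,interpolation=2))
E
```

```text
scene [(array([302.5711, 156.8082]), 566.5, array([0.4595, 0.1757, 0.0425])), (array([338.2474, 172.3527]), 240.5, array([0.5478, 0.1841, 0.0425]))]
green [[173, 313], [239, 337], [208, 411], [137, 381]] [[0.4603659428220792, -0.2641646502729563, 0.014000000000000012], [0.5905275189204775, -0.22950940367672268, 0.014000000000000012], [0.6267941563145327, -0.36209252118115465, 0.014000000000000012], [0.49375333290239887, -0.39484829307874847, 0.014000000000000012]] mean [ 0.5429 -0.3127  0.014 ] sides [0.1349 0.1347 0.1375 0.137 ]
dark [[263, 211], [309, 245], [267, 289], [221, 249]] [[0.46427012801017237, 0.018143530088207738, 0.020000000000000018], [0.5901558297927394, 0.004741263938242812, 0.020000000000000018], [0.5777503605261763, -0.12412156395622664, 0.020000000000000018], [0.4497114773492574, -0.1061112856911206, 0.020000000000000018]] mean [ 0.5205 -0.0518  0.02  ] sides [0.1251 0.1266 0.1295 0.1293]
side [(array([220.0414, 177.1685]), 700.5, array([0.4548, 0.1747, 0.0425])), (array([252.9608, 167.2757]), 272.0, array([0.533 , 0.1775, 0.0425]))]
green [[376, 307], [445, 367],
[... 262 characters left out ...]
835627284954, 0.014000000000000012], [0.4512421216724595, -0.2668528754667179, 0.014000000000000012]] mean [ 0.5307 -0.3245  0.014 ] sides [0.1421 0.1354 0.1132 0.037  0.112 ]
dark [[309, 217], [333, 268], [268, 286], [249, 230]] [[0.5841535688908923, 0.004169525869751722, 0.020000000000000018], [0.561787079251038, -0.13059456184389173, 0.020000000000000018], [0.43935876644811656, -0.11745120750004645, 0.020000000000000018], [0.45965288392595016, 0.021308134224349184, 0.020000000000000018]] mean [ 0.5112 -0.0556  0.02  ] sides [0.1257 0.1366 0.1231 0.1402]
(array([0.4567, 0.1804, 0.0371]), np.float64(0.0013090908668780467))
(array([0.5414, 0.1984, 0.0245]), np.float64(0.0016497362107820302))
```

View pics/crop.png

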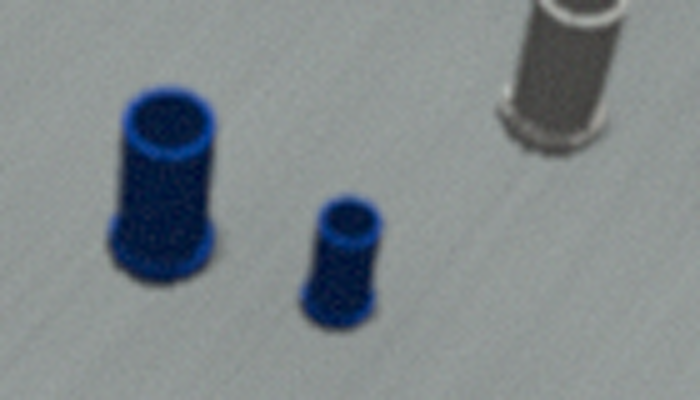

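The crop shows the large blue tube standing mouth down on the left, with a smaller one 9 cm off in +x. I choose the larger one, at about (0.457, 0.178), and go above it for a close look.

```bash
python3 - <<'E'
from h import *
np.set_printoptions(precision=4,suppress=True)
for p in([.457,.179,.06],[.519,-.052,.08],[.519,-.052,.2],[.543,-.313,.07]): print(solve_ik(p,[0,0,1,0]))
movep([.457,.179,.26],[0,0,1,0]); wait(.2)
c=get_calibration("wrist"); im=read_camera("wrist"); cv2.imwrite("pics/w1.png",im[...,::-1])
print(np.array(c["pose"]),c["vfov"],c["cx"],c["cy"])
for x in blobs(masks(im)["blue"],60): print(cen(x),cv2.contourArea(x),x.min(0),x.max(0))
print(get_obs()["time"],get_obs()["joint_positions"])
E
```

```text
[ 0.217   0.4803  1.8237 -0.      0.8375 -1.3538]
[-0.2469  0.4949  1.7202 -0.      0.9265 -1.8177]
[-0.2469  0.3544  1.5682 -0.      1.219  -1.8177]
[-0.6451  0.6693  1.4141 -0.      1.0582 -2.2159]
[[-0.0016  0.9531  0.3026  0.3792]
 [ 1.      0.001   0.0021  0.1797]
 [ 0.0017  0.3026 -0.9531  0.4112]
 [ 0.      0.      0.      1.    ]] 62.33952480686809 278.57073025773036 214.7325222703272
1.9917 [ 0.2183  0.2501  1.5463  0.0001  1.3454 -1.3536]
```

View pics/w1.png

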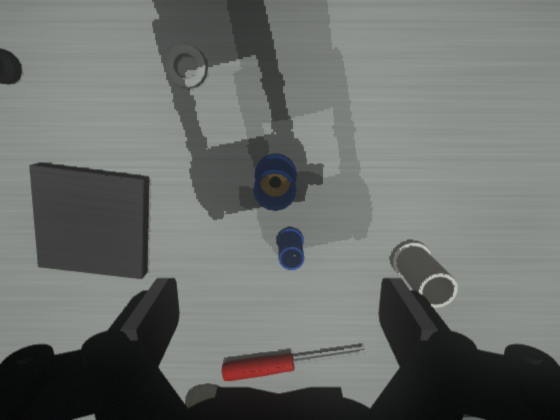

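The brass disc shows inside the large blue tube: rim centre about (275,190), collar centre about (275,174). The small blue tube (291,258) is empty, and so is the white tube.

```bash
python3 - <<'E'
from h import *
np.set_printoptions(precision=4,suppress=True)
c=get_calibration("wrist"); im=cv2.cvtColor(cv2.imread("pics/w1.png"),4)
i=im.astype(int); m=(i[...,2]>i[...,0]+25)&(i[...,2]>i[...,1]+25)
for x in blobs(m,100)[:2]: print(cen(x),x.min(0),x.max(0))
x=blobs(m,100)[0]; lo,hi=x.min(0),x.max(0); u=(lo[0]+hi[0])/2
print("rim",plane(c,(u,hi[1]-(hi[0]-lo[0])/2),.085),"collar",plane(c,(u,lo[1]+21),.008))
w=np.array([plane(c,p,.02) for p in((31,165),(149,178),(141,277),(38,268))]);print(w,w.mean(0))
E
```

```text
[291.1552 257.7936] [279 246] [303 269]
rim [0.5283 0.1931 0.085 ] collar [0.5775 0.1965 0.008 ]
[[ 0.4448 -0.0993  0.02  ]
 [ 0.4596  0.0322  0.02  ]
 [ 0.5855  0.0082  0.02  ]
 [ 0.5731 -0.1181  0.02  ]] [ 0.5158 -0.0442  0.02  ]
```

```bash
python3 - <<'E'
from h import *
np.set_printoptions(precision=4,suppress=True)
c=get_calibration("wrist"); 
a=plane(c,(275.5,190),.085); b=plane(c,(275,173.5),.006); print(a,b)
p=(a+b)/2
assert np.linalg.norm(p[:2]-[.457,.179])<.012 and np.linalg.norm(a[:2]-b[:2])<.012
line_to([p[0],p[1],.13],speed=.25)
print(line_to([p[0],p[1],.061],speed=.1,max_force=10))
command_gripper(0.03,100); o=get_obs(); print(o["opening"],o["grip_force"],o["tool_pos"],o["time"])
line_to([p[0],p[1],.10],speed=.08); wait(.1)
o=get_obs(); print(o["opening"],o["grip_force"],o["force"],o["tool_pos"],o["time"])
im=read_camera("side"); cv2.imwrite("pics/s1.png",cv2.resize(im[80:300,130:350,::-1],None,fx=2.5,fy=2.5))
E
```

```text
[0.4578 0.1773 0.085 ] [0.4569 0.1762 0.006 ]
False
0.03827034306979997 99.23491187517357 [0.4581 0.1767 0.0622] 4.0167
0.038050139357971295 100.58985046343878 [ 0.1148  0.1747 -2.8978] [0.4568 0.1766 0.0993] 4.7583
```

View pics/s1.png

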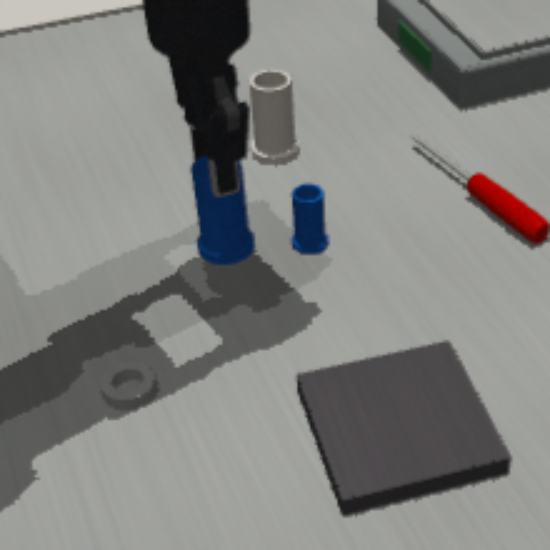

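The large blue tube is held upright and clear of the bench. Next I carry it to the block and rap it.

```bash
python3 - <<'E'
from h import *
np.set_printoptions(precision=4,suppress=True)
x,y=get_obs()["tool_pos"][:2]
line_to([x,y,.145],speed=.1)
line_to([.517,-.051,.145],speed=.14); wait(.1)
command_gripper(.03,60)
f0=get_obs()["force"]; print(f0,get_obs()["tool_pos"],get_obs()["time"])
print(line_to([.517,-.051,.071],speed=.3,max_force=25))
o=get_obs(); print("after",o["force"],o["tool_pos"],o["opening"],o["grip_force"],o["time"])
z=o["tool_pos"][2]
line_to([.517,-.051,z+.012],speed=.05); wait(.15)
o=get_obs(); print("lift",o["force"],o["tool_pos"],o["time"])
im=read_camera("side"); cv2.imwrite("pics/s2.png",cv2.resize(im[100:320,200:420,::-1],None,fx=2.5,fy=2.5))
E
```

```text
[-0.2984 -0.7011 -2.664 ] [ 0.517  -0.0508  0.145 ] 7.5583
True
after [ 0.8594 -0.0098 -2.5523] [ 0.5193 -0.0522  0.0733] 0.03811337807553772 146.5892489918042 7.8583
lift [ 1.1774 -1.3239 -0.3432] [ 0.5174 -0.0511  0.0858] 8.375
```

View pics/s2.png

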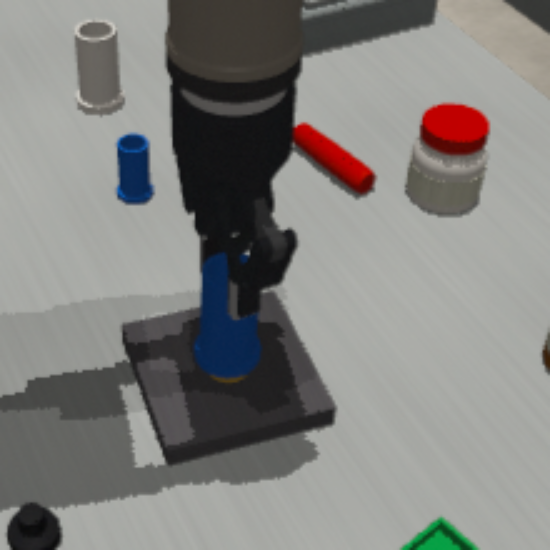

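Brass shows below the mouth and the measured weight fell, so the bush is free. I lift straight up and look.

```bash
python3 - <<'E'
from h import *
np.set_printoptions(precision=4,suppress=True)
x,y=get_obs()["tool_pos"][:2]
command_gripper(.03,60)
line_to([x,y,.165],speed=.06)
im=read_camera("side"); cv2.imwrite("pics/s3.png",cv2.resize(im[100:320,200:420,::-1],None,fx=2.5,fy=2.5))
o=get_obs();print(o["force"],o["opening"],o["grip_force"],o["time"])
E
```

```text
[-0.5749  0.5655 -1.8877] 0.038251354665731346 146.64830133144278 10.1667
```

View pics/s3.png

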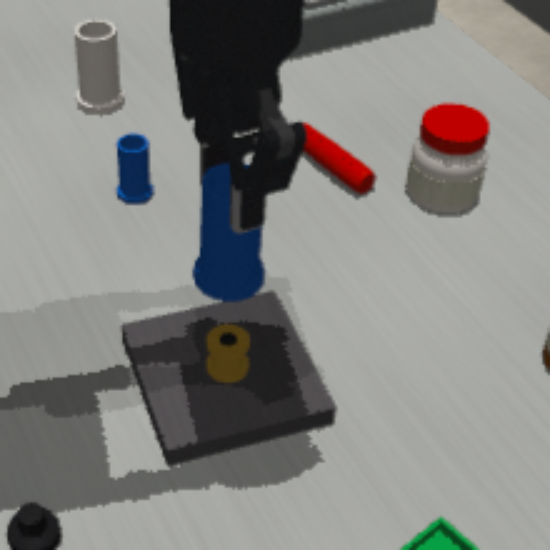

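The bush stands on the block and the tube is clear of it. Now I place the tube.

```bash
python3 - <<'E'
from h import *
np.set_printoptions(precision=4,suppress=True)
p=[.540,-.313]
line_to(p+[.165],speed=.18)
line_to(p+[.075],speed=.12); wait(.1)
print(line_to(p+[.046],speed=.03,max_force=6),get_obs()["tool_pos"])
command_gripper(.085); wait(.2)
line_to(p+[.18],speed=.12)
line_to([.45,-.10,.27],speed=.25);wait(.3)
o=get_obs();print(o["time"])
for n in("scene","side"):
    im=read_camera(n);cv2.imwrite(f"pics/{n}9.png",im[...,::-1]);m=masks(im)["blue"];c=get_calibration(n)
    for x in blobs(m,60):
        if cen(x)[1]>280: print(n,cen(x),plane(c,cen(x),.045))
a,b=[cv2.imread(f"pics/{n}9.png") for n in("scene","side")]
cv2.imwrite("pics/f.png",np.hstack([a[200:420,90:330],b[200:420,240:480]]))
E
```

```text
True [ 0.5397 -0.313   0.0564]
16.775
scene [185.5296 352.789 ] [ 0.5404 -0.3133  0.045 ]
side [383.3496 353.0788] [ 0.5365 -0.314   0.045 ]
```

View pics/f.png

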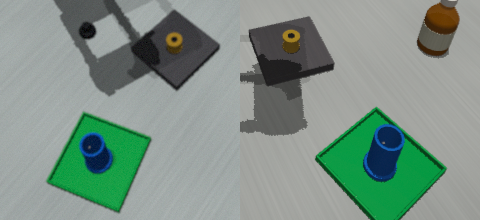

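The tube stands upright in the tray, its base at crop (100,160) against the tray centre at (99,161). The bush stands on the block.

```bash
python3 -c "
from plant import *
print(sign_off())"
```

```text
the job is handed in; nothing more can be done
None
```

The job is handed in: one rap freed the bush, which stands on the steel block, and the empty blue tube stands mouth down in the middle of the green tray, with about 17 s on the robot's clock.

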